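# Clamp a pattern roller in the carving jig

## Robot

A 6-joint arm with a two-finger parallel gripper is mounted at the origin on a cart in front of the work surface, level with it; the furniture and walls round the work are solid. World frame = base frame: x ahead of the robot, y to its left, z up, the work surface at z = 0. Lengths are in mm, angles in rad, forces in N, time in s.
With the tool pointing down it reaches from about 250 to 850 mm from the base axis. Payload 12.5 kg.
Tool frame: the origin (TCP) lies on the front face of the gripper's body, between the roots of the fingers; the fingertips stand 84 mm ahead of it and the grasp point (between the pads) lies 65 mm ahead of it; z points along the fingers, y is the line along which they close (so a half turn about z gives the same grasp; the last joint's range is limited). The gripper opens to 93 mm and grips with 3 to 60 N. Pads are 15 mm wide; open, the fingers measure 128 mm over their backs; the gripper's body (75 mm by 188 mm) begins 65 mm behind the grasp point.
Start: joints at [-1.337, 0.351, 1.652, -0, 1.139, -0.085], TCP at [172.404, -522.266, 302.733] pointing down, gripper open.
Joint ranges: [-2.75, 2.75], [-0.79, 2.1], [0.01, 2.65], [-1.57, 4.71], [0.07, 3.14], [-2.87, 2.87]. Speed limits (rad/s): [2.22, 2.22, 2.79, 3.14, 3.14, 3.14].

## Interface

Orientations are given as a rotation vector (axis times angle).
In Python, from bench import arm gives the robot as it stands.
- The arm moves only by the tool send_rows, never from a script. Its argument "deltas" is a list that holds one entry, the list of rows, each a list of 7 numbers: the finger opening in mm, from 0 to 93, then the shift along the tool's x, y, z scaled (see below), then the turn, a rotation vector about the tool's x, y, z scaled (see below). A call has 1 to 12 rows; each row shifts and turns the commanded pose from where the row before left it, along the tool's axes as they then stand; what a row does not reach is not made up. The controller multiplies each number of a shift by 0.03 m and each number of a turn by 0.12 rad. A row lasts 1/12 s, in which the tool goes at most 41.7 mm and 7.16 degrees, less where a joint would pass 70% of its speed; a pose out of reach is approached as far as the arm can. A call with a number of a shift or a turn outside -1 to 1 is refused whole. A call with a gripper value outside its range is refused whole. The fingers move at their own pace and stop on an object; "force" is the grip in N (left out, the last holds). Time passes only in rows, so rows that do not move let the fingers close. It gives the time, the measured TCP pose, the force, the opening and the grip force at its end, in the units of the state.
- arm.observe(): the state, without advancing time (a new reading comes with each control period).
- arm.capture(name): name is "side" or "top" or "wrist"; returns the picture (420x560x3 uint8, red, green, blue); there is no depth.
- arm.camera_info(name): a dict with "mtx" (3x3 intrinsics, pixels), "eye" and "rotation" of the camera in the world; the wrist camera has in their place "T_tool_cam" (4x4, takes a point from camera to tool coordinates, whose origin is the TCP and whose axes are the flange's). Camera axes: x right, y down, z forward; pixel columns grow to the right and rows downward; lengths in mm; the calibration is good to about 2 mm. The wrist camera is an equidistant fisheye: a pixel r from the principal point sees the ray r / f radians off the axis. A picture is of the moment at which its call begins: read the wrist's pose just before it. camera_info takes no time and is no camera call.
- arm.finish_job(): hands the job in; it is judged then, once.
Trained networks look in the newest picture that a camera, given by its name, has taken for a name from the list of things; names that differ only in an ending like _2 or _b are one class to them, and where a whole thing is asked for, a point or a joint stands for the part that bears it (a point fixed in the world has none). Each returns a list of dicts, best first, with "conf" (0 to 1); they miss things now and then, are a little off and sometimes report something else, mostly with a low value. They report only what shows in the picture. A call takes as long as a camera call.
- arm.regions_of(label, camera): "pixels" (420x560 bool, what is visible of it) and "position" ([column, row] in pixels, amid what is visible of it).
- arm.tip_of(label, camera): "position" ([column, row] in pixels: a listed point, or the origin of a listed thing).
The state is a dict: "time_s": time; "joint_pos": joint angles; "qvel": joint speeds; "tau": joint torques, N m; "tool_pos": TCP position; "tool_rot": TCP orientation; "contact_force": force on the tool from outside, world axes, zero at the start; "wrist_torque": the same for the moment, N m; "gripper_width": finger opening in mm; "finger_force": force on a finger pad.
Only numpy, scipy, OpenCV 4.12 (cv2) and the standard library are available. Lean on these libraries where they do the work, as an engineer would, in place of code of your own. Each camera call takes 0.05 s, during which the arm holds its last target. There are 200 camera calls.

## Task

Set the pattern roller up for carving: pull the red clamp knob of the jig straight out along its leaning shaft until it clicks and stays out, lower the roller from its wooden rest into the two steel V-blocks so that it lies in both with its ends about even with their outer faces, then push the knob fully home so that the rubber foot clamps the roller. Set the roller down gently, do not drop it, and leave the other things on the table where they are.

Things in the scene. Friction and masses are not known exactly. Their poses are not given: they have to be found in the camera images.
- carving_jig: fixed jig on a plywood plate 235 x 92 x 12 mm; origin on the table, z up, x along the groove of the V-blocks away from the clamp knob (roughly away from the robot), y left. Two steel V-blocks (22 mm long in x, 70 wide, 90 degree groove, top 58 mm over the table) have their middles at x = -46 and +86 mm; between them 110 mm are free above the plate
- seat (a point): point of the jig where the middle of the roller's axis lies when the roller is seated: 61 mm above the table, at jig x = +20 mm, y = 0; axes as the jig's
- bracket_top (a point): where the leaning clamp shaft leaves the steel bracket at the jig's near end (30 mm wide in y, its upright at jig x = -103 mm). This point is fixed, 167 mm above the table, 26 mm below the knob's middle when the knob is home
- guard_edge (a point): middle of the free upper edge of the clear hand guard, 241 mm above the table: a fixed sheet 76 mm wide in y, 70 mm long, parallel to the clamp shaft and 33 mm from its axis on the jig +x side. It roofs the knob, so a vertical tool cannot take the knob; one that leans along the shaft, fingers on the knob's two y sides, can
- clamp_knob (a joint): stroke of the clamp knob along its shaft, m: 0 = home, 0.055 = fully out (stops at both ends). Moves along the z axis of knob_grip. A ball detent holds it at either end: about 10 N to leave or enter the last 10 mm, some 2 N (dry friction) between; it stays where it is left. The foot on the roller adds some 4 N when pushing home
- knob_grip (a point): middle of the red round knob (34 mm diameter, 26 mm long along the shaft), where to grip it; moves with the knob. z axis: outward along the shaft, the pull direction, 38 degrees from vertical, up and toward jig -x; y axis: the jig's y. 187 mm above the table when home, 230 mm when out
- clamp_foot: black rubber foot at the shaft's lower end, ball of 18 mm diameter (origin: its centre), sprung along the shaft (0.6 N per mm, 10 mm of give). Home, it presses on the roller's top over the near V-block, and bars the way in from above; out, it stands up and back, 12 mm clear of the roller's end
- roller_rest: fixed wooden rest 150 mm long with two notched cheeks, 46 mm high, 66 wide, 12 thick, at x = -62 and +62 mm; between them the roller is free on both sides, 20 mm above a low rail. Origin on the table under its middle; x along the roller, whose axis lies 52 mm above the table
- roller: loose pattern roller, a cylinder of 44 mm diameter and 160 mm length, 0.2 to 0.33 kg; green in the middle, bare wood at both ends; origin at its centre, x axis along it. Its two ends are alike. It starts lying on the rest
- ink_jar: black ink jar, 54 mm wide, 57 mm high, bystander
- paint_tube: paint tube with green label, 114 mm long, lying, bystander
- brayer: ink roller with wooden handle, 193 mm long, lying, bystander
- masking_tape: roll of masking tape, 104 mm across, 24 mm high, bystander
- wood_block: wooden block with a picture, 70 x 45 x 22 mm, bystander
- marker: dark blue marker, 131 mm long, lying, bystander
- stapler_block: small two-tone wooden block, 60 x 40 x 30 mm, bystander

How it is judged (in metres and radians):
On the way, in this order (a step that is already met when the one before it is completed fails the run):
1. the clamp knob is out in its outer detent (at least 50.5 mm) (value of joint clamp_knob above 0.0505 m), for 0.2 s.
2. the roller lies in both V-blocks while the knob is out (value of joint clamp_knob above 0.045 m and x of roller in the frame of seat between -0.012 and 0.012 m and y of roller in the frame of seat between -0.004 and 0.004 m and z of roller in the frame of seat below 0.004 m and angle between the x axis of roller and the x axis of seat, either way round below 0.06 rad), for 0.2 s.
At the end, for the whole second after the job is handed in: the knob is home (within 4 mm) with its rubber foot pressing on the roller (over 1.5 N); the roller lies at rest in both V-blocks, its middle within 12 mm of the seat along the groove and 4 mm across and in height, its axis within 0.06 rad of the groove (value of joint clamp_knob below 0.004 m and contact force between clamp_foot and roller above 1.5 N and x of roller in the frame of seat between -0.012 and 0.012 m and y of roller in the frame of seat between -0.004 and 0.004 m and z of roller in the frame of seat between -0.004 and 0.004 m and angle between the x axis of roller and the x axis of seat, either way round below 0.06 rad and linear speed of roller below 0.02 m/s); the robot touches nothing.
It fails at once if the roller was dropped on the table (height (world z) of roller below 0.032 m).
It fails at once if the roller was dropped or slammed into the V-blocks (faster than 0.5 m/s within 50 mm of the seat) (distance between roller and seat below 0.05 m and linear speed of roller above 0.5 m/s).
It fails at once if a bystander was moved by more than 30 mm (distance of any of ink_jar, paint_tube, brayer, masking_tape, wood_block, marker, stapler_block from where it was at the start of the episode above 0.03 m).
It also fails if it takes over 67 s, if anything falls off the work surface, if the arm or the gripper's body presses on something with over 40 N, if the wrist force passes 120 N, or if a joint passes its speed limit or range.

## Working session

There is one attempt and no reset: what is moved stays moved. The work goes in short steps, Python scripts to look and compute and a tool call to move; the robot and the scene stay as the last step left them, time stands still between calls to the robot, and variables do not carry over. Pictures are saved under pics/ and viewed, at most 10 in all, crops included, and the job is handed in when it is done.

Besides the shell and the picture viewer there is one more tool, called after ">>>" as a command line: name --argument value ..., lists and objects as JSON in quotes. send_rows: Moves the arm, as the interface text tells. Shifts and turns lie within -1 to 1; 1 stands for 0.03 m of shift or 0.12 rad of turn. Its arguments: {"type":"object","properties":{"deltas":{"type":"array","items":{"type":"array","items":{"type":"array","items":{"type":"number"}}}},"force":{"type":"number"}},"required":["deltas"]}

```bash
mkdir -p pics; ls; cat > h.py <<'E'
import numpy as np, cv2
from scipy.spatial.transform import Rotation as R
from bench import arm
def ray(cam,px,st=None):
    c=arm.camera_info(cam);K=np.array(c['mtx']);x=(px[0]-K[0,2])/K[0,0];y=(px[1]-K[1,2])/K[1,1]
    if cam=='wrist':
        T=np.array(c['T_tool_cam']);r=np.hypot(x,y);d=np.array([np.sin(r)*x/r,np.sin(r)*y/r,np.cos(r)])
        Rt=R.from_rotvec(st['tool_rot']).as_matrix();return Rt@T[:3,3]+np.array(st['tool_pos']),Rt@T[:3,:3]@d
    d=np.array([x,y,1]);d/=np.linalg.norm(d);return np.array(c['eye']),np.array(c['rotation'])@d
def tri(rays):
    A=0;b=0
    for o,d in rays:
        P=np.eye(3)-np.outer(d,d);A=A+P;b=b+P@o
    p=np.linalg.solve(A,b);return p,[np.linalg.norm((np.eye(3)-np.outer(d,d))@(p-o)) for o,d in rays]
def atz(r,z): return r[0]+r[1]*(z-r[0][2])/r[1][2]
E
cat > a.py <<'E'
from h import *
np.set_printoptions(precision=1,suppress=True)
for c in('side','top','wrist'):
    st=arm.observe();im=arm.capture(c);cv2.imwrite(f'pics/{c}0.png',im[:,:,::-1])
    print(c, {k:np.round(v,3).tolist() for k,v in arm.camera_info(c).items()})
pts={}
for l in ['seat','bracket_top','guard_edge','knob_grip','clamp_foot','roller','roller_rest','carving_jig']:
    rs=[]
    for c in('side','top','wrist'):
        t=arm.tip_of(l,c)[:1]
        for q in t: print(l,c,np.round(q['position'],1),round(q['conf'],2)); rs.append(ray(c,q['position'],st))
    if len(rs)>1: print('  ->',*tri(rs))
    if len(rs)>2: print('  side/top->',*tri(rs[:2]))
E
python3 a.py
```

```text
pics
side {'mtx': [[476.881, 0.0, 276.308], [0.0, 476.881, 218.882], [0.0, 0.0, 1.0]], 'eye': [274.715, 1225.419, 1028.75], 'rotation': [-0.367, 2.645, -1.416]}
top {'mtx': [[507.724, 0.0, 281.938], [0.0, 507.724, 205.034], [0.0, 0.0, 1.0]], 'eye': [306.778, -12.485, 1515.475], 'rotation': [-2.024, 2.195, -0.228]}
wrist {'mtx': [[325.192, 0.0, 278.108], [0.0, 325.192, 206.309], [0.0, 0.0, 1.0]], 'T_tool_cam': [[-0.0, -0.967, -0.255, 70.867], [1.0, -0.0, 0.0, 0.772], [-0.0, -0.255, 0.967, -82.973], [0.0, 0.0, 0.0, 1.0]]}
seat side [273.5 207.1] 0.7
seat top [323.9 185.8] 0.75
  -> [ 425.2  740.9 1406.6] [np.float64(647.5781224223816), np.float64(647.5781224223814)]
bracket_top side [309.1 197. ] 0.77
bracket_top top [338.7 220.7] 0.71
  -> [ 434.   749.7 1415.4] [np.float64(681.3862741489613), np.float64(681.3862741489611)]
guard_edge side [313.1 180.8] 0.65
guard_edge top [341.1 224.4] 0.68
  -> [ 431.6  747.3 1413. ] [np.float64(683.0988888864787), np.float64(683.0988888864788)]
knob_grip side [316.  194.6] 0.54
knob_grip top [341.  228.2] 0.57
  -> [ 435.8  751.5 1417.1] [np.float64(691.4112607877904), np.float64(691.4112607877905)]
clamp_foot top [325.9 210.7] 0.44
roller side [251.4 285.7] 0.7
roller top [210.7 204.6] 0.72
  -> [ 626.4  942.1 1607.8] [np.float64(1005.5320992729797), np.float64(1005.5320992729796)]
roller_rest side [258.9 297.5] 0.74
carving_jig side [306.1 346.5] 0.74
carving_jig top [322.7 199.7] 0.71
  -> [98645.3 98961.  99626.7] [np.float64(83777.62858992763), np.float64(83777.62858992763)]
```

```bash
sed -i "s/np.array(c\['rotation'\])@d/R.from_rotvec(c['rotation']).as_matrix()@d/" h.py
python3 - <<'E'
from h import *
np.set_printoptions(precision=1,suppress=True)
D=dict(seat=((273.5,207.1),(323.9,185.8)),brk=((309.1,197),(338.7,220.7)),guard=((313.1,180.8),(341.1,224.4)),knob=((316,194.6),(341,228.2)),roller=((251.4,285.7),(210.7,204.6)))
for k,(a,b) in D.items(): print(k,*tri([ray('side',a),ray('top',b)]))
print(atz(ray('side',(258.9,297.5)),0),atz(ray('top',(322.7,199.7)),0),atz(ray('top',(325.9,210.7)),90))
for l in ('roller','knob_grip'):
  for c in('side','top'):
    for q in arm.regions_of(l,c)[:2]:
        m=q['pixels'];ys,xs=np.nonzero(m);(cx,cy),(w,h),an=cv2.minAreaRect(np.c_[xs,ys].astype(np.float32))
        vx,vy=cv2.fitLine(np.c_[xs,ys].astype(np.float32),cv2.DIST_L2,0,.01,.01).ravel()[:2]
        print(l,c,round(q['conf'],2),m.sum(),q['position'],(cx,cy),(w,h),an,vx,vy)
a=cv2.imread('pics/top0.png');b=cv2.imread('pics/side0.png')
cv2.imwrite('pics/t.png',cv2.resize(a[100:320,130:430],None,fx=2.6,fy=2.6,interpolation=cv2.INTER_CUBIC))
cv2.imwrite('pics/s.png',cv2.resize(b[120:400,150:450],None,fx=2.1,fy=2.1,interpolation=cv2.INTER_CUBIC))
E
```

```text
seat [ 654.5 -151.7  123.7] [np.float64(3.550893446568991), np.float64(3.5508934465693556)]
brk [ 538.2 -177.4  171.9] [np.float64(1.2408686423928428), np.float64(1.2408686423930009)]
guard [ 521.7 -173.9  239.4] [np.float64(3.945397889992902), np.float64(3.9453978899930644)]
knob [ 515.2 -179.9  184.1] [np.float64(1.4971625568291431), np.float64(1.497162556829063)]
roller [637.5 179.7  44.5] [np.float64(3.137674774442277), np.float64(3.1376747744422273)]
[611.1 178.5   0. ] [ 638.1 -156.5    0. ] [ 585.5 -153.9   90. ]
roller side 0.6 419 [262.7, 286.5] (263.8538818359375, 285.16925048828125) (31.50482177734375, 15.00820255279541) 7.125016689300537 0.968228 0.25006923
roller top 0.97 844 [210.2, 207.1] (210.81002807617188, 207.6699981689453) (55.86143493652344, 16.122034072875977) 81.8698959350586 0.14894429 0.9888456
knob_grip side 0.57 131 [312.4, 195.1] (304.5000305175781, 205.5) (8.485280990600586, 36.769554138183594) 45.0 0.7249313 -0.68882114
knob_grip top 0.73 152 [339.6, 228.9] (332.9462585449219, 220.83193969726562) (31.89102554321289, 12.516812324523926) 51.709835052490234 0.48905846 0.872251
```

View pics/t.png

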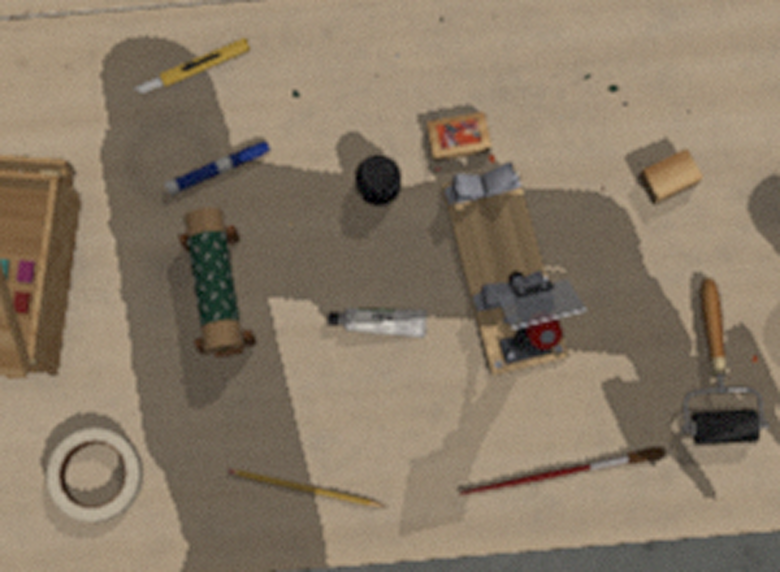

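View pics/s.png

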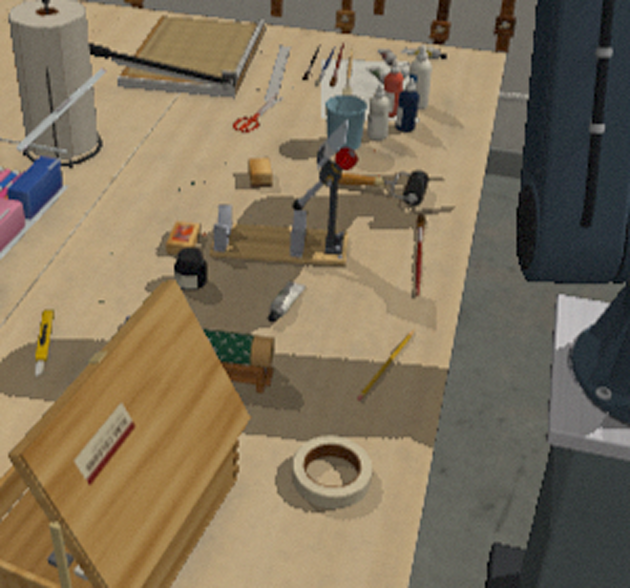

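Top picture: roller at about px (211,208) on its rest, jig from (305,170) to (345,240), red knob at (340,229), tube and jar between them, open box lid beyond the roller. The side view shows the guard above the knob.

```bash
cat >> h.py <<'E'
np.set_printoptions(precision=3,suppress=True)
C,S=np.cos(np.radians(38)),np.sin(np.radians(38))
def axes(yaw):
    x=np.array([np.cos(yaw),np.sin(yaw),0]);y=np.array([-x[1],x[0],0]);z=np.array([0,0,1.]);return x,y,z,C*z-S*x
def Rtool(zt,yt):
    zt=zt/np.linalg.norm(zt);return np.c_[np.cross(yt,zt),yt,zt]
def plan(tp,TR,cur=None):
    """shift first (old tool axes), then turn in place; totals in units"""
    st=arm.observe() ; p=np.array(st['tool_pos']);Rc=R.from_rotvec(st['tool_rot']).as_matrix()
    print('shift units',Rc.T@(np.array(tp)-p)/30,'turn units',R.from_matrix(Rc.T@TR).as_rotvec()/.12,'| after-turn-axes shift',TR.T@(np.array(tp)-p)/30)
E
python3 - <<'E'
from h import *
st=arm.observe();Rc=R.from_rotvec(st['tool_rot']).as_matrix();print(Rc,st['gripper_width'],st['time_s'])
s=atz(ray('top',(323.9,185.8)),61);b=atz(ray('top',(338.7,220.7)),167);bs=atz(ray('side',(309.1,197)),167)
print(s,b,bs)
v=s-b;print(np.hypot(*v[:2]));yaw=np.arctan2(v[1],v[0]);print('yaw',yaw)
ends=[atz(ray('top',q),52) for q in ((210.8-.149*27,207.7-.989*27),(210.8+.149*27,207.7+.989*27))]
e=ends[0]-ends[1];print('roller',ends,np.arctan2(e[1],e[0]),np.linalg.norm(e))
# box-lid edge distance
print(atz(ray('top',(159,170)),60),atz(ray('top',(159,170)),150))
x,y,z,sh=axes(yaw)
k=np.array([517,-180,187.]);tp=k+180*sh
for sg in(1,-1):
    print(sg);plan(tp,Rtool(-sh,sg*y))
E
```

```text
[[ 0.95   0.313  0.   ]
 [ 0.313 -0.95  -0.   ]
 [ 0.     0.    -1.   ]] 92.78437524240003 1.55
[ 666.327 -158.291   61.   ] [ 540.253 -177.932  167.   ] [ 538.364 -185.171  167.   ]
127.59558373326439
yaw 0.154546412174557
roller [array([711.822, 187.153,  52.   ]), array([549.21 , 171.741,  52.   ])] 0.09449752212818092 163.33997583884232
[755.12  326.392  60.   ] [727.397 305.437 150.   ]
1
shift units [10.839 -7.838 -0.87 ] turn units [ -8.099  -0.667 -23.521] | after-turn-axes shift [-7.952  9.505  5.109]
-1
shift units [10.839 -7.838 -0.87 ] turn units [-0.454  5.514  1.319] | after-turn-axes shift [ 7.952 -9.505  5.109]
```

>>> send_rows --deltas '[[[93,0.9,-0.65,-0.07,0,0,0],[93,0.9,-0.65,-0.07,0,0,0],[93,0.9,-0.65,-0.07,0,0,0],[93,0.9,-0.65,-0.07,0,0,0],[93,0.9,-0.65,-0.07,0,0,0],[93,0.9,-0.65,-0.07,0,0,0],[93,0.9,-0.65,-0.07,0,0,0],[93,0.9,-0.65,-0.07,0,0,0],[93,0.9,-0.65,-0.07,0,0,0],[93,0.9,-0.65,-0.07,0,0,0],[93,0.9,-0.65,-0.07,0,0,0],[93,0.9,-0.65,-0.07,0,0,0]]]'

```text
time_s: 2.55
tool_pos: [407.4, -197.0, 328.2]
tool_rot: [3.101, 0.499, 0.001]
contact_force: [1.5, -0.4, -0.0]
gripper_width: 93.2
finger_force: 0.0
```

>>> send_rows --deltas '[[[93,0,0,0,-0.06,0.69,0.16],[93,0,0,0,-0.06,0.69,0.16],[93,0,0,0,-0.06,0.69,0.16],[93,0,0,0,-0.06,0.69,0.16],[93,0,0,0,-0.06,0.69,0.16],[93,0,0,0,-0.06,0.69,0.16],[93,0,0,0,-0.06,0.69,0.16],[93,0,0,0,-0.06,0.69,0.16],[93,0,0,0,0,0,0]]]'

```text
time_s: 3.3
tool_pos: [406.0, -198.4, 327.4]
tool_rot: [-2.915, -0.228, -1.011]
contact_force: [-0.8, 0.4, -0.8]
gripper_width: 93.4
finger_force: 0.0
```

```bash
cat > look.py <<'E'
import sys
from h import *
st=arm.observe();im=arm.capture('wrist');cv2.imwrite(f'pics/{sys.argv[1]}.png',im[:,:,::-1])
print(np.array(st['tool_pos']),R.from_rotvec(st['tool_rot']).as_matrix().tolist(),st['time_s'])
import json;out={'st':{k:list(st[k]) for k in('tool_pos','tool_rot')}}
for l in sys.argv[2:]:
    for q in arm.tip_of(l,'wrist')[:1]: 
        print(l,np.round(q['position'],1),round(q['conf'],2)); out[l]=[float(v) for v in q['position']]
json.dump(out,open(f'{sys.argv[1]}.json','w'))
E
python3 look.py w1 seat bracket_top guard_edge knob_grip clamp_foot carving_jig
```

```text
[ 405.974 -198.366  327.407] [[0.7757151272575427, 0.1547683036715809, 0.6118110930037438], [0.12328537312338707, -0.9879467793530965, 0.09360490339544744], [0.6189238710194022, 0.002816619332664319, -0.7854459297353913]] 3.3
seat [270.3 148.3] 0.93
bracket_top [272.3 198.2] 0.81
guard_edge [267.2 166.8] 0.68
knob_grip [270.8 202.1] 0.88
```

View pics/w1.png

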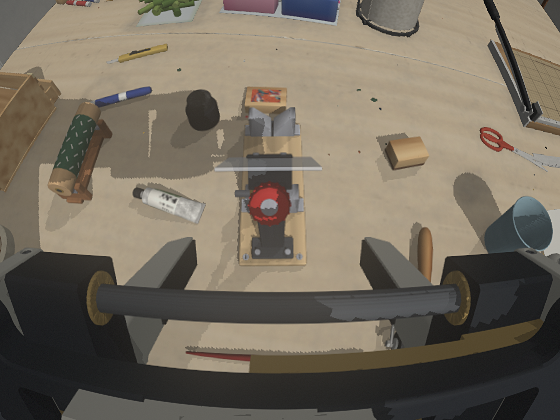

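The wrist view shows the knob at (270,204), guard edge at (267,166), far V-block at (273,123), with the jig almost upright in the picture, so the yaw estimate is close.

```bash
cat > t1.py <<'E'
from h import *
import json
w=json.load(open('w1.json'));st=w['st']
D=dict(seat=((273.5,207.1),(323.9,185.8)),bracket_top=((309.1,197),(338.7,220.7)),guard_edge=((313.1,180.8),(341.1,224.4)),knob_grip=((316,194.6),(341,228.2)))
for k,(a,b) in D.items():
    r=[ray('side',a),ray('top',b),ray('wrist',w[k],st)]
    print(k,*tri(r),'| wt',*tri(r[1:]),'| w@z',atz(r[2],dict(seat=61,bracket_top=167,guard_edge=241,knob_grip=187)[k]))
# roller seen from wrist: tape both ends
E
python3 t1.py; python3 - <<'E'
from h import *
st=arm.observe()
for l in('roller','roller_rest'):
  for q in arm.tip_of(l,'wrist')[:1]:
    print(l,q['position'],q['conf'],atz(ray('wrist',q['position'],st),52 if l=='roller' else 0)); 
    if l=='roller': print(tri([ray('wrist',q['position'],st),ray('top',(210.7,204.6))]),tri([ray('wrist',q['position'],st),ray('top',(210.7,207.3))]))
E
```

```text
seat [ 648.701 -155.585  109.824] [np.float64(15.220839489456841), np.float64(5.867089585346291), np.float64(19.794096148716914)] | wt [ 664.807 -153.813   54.623] [np.float64(5.8529291296883725), np.float64(5.852929129688348)] | w@z [ 657.047 -149.786   61.   ]
bracket_top [ 536.259 -176.092  171.493] [np.float64(1.0240309854723764), np.float64(3.3931877530748817), np.float64(4.199161928102661)] | wt [ 539.421 -176.127  160.075] [np.float64(3.2760874441424863), np.float64(3.2760874441423864)] | w@z [ 534.047 -174.219  167.   ]
guard_edge [ 522.156 -173.411  240.453] [np.float64(3.3326990095902493), np.float64(4.630490239377436), np.float64(1.4570503766785163)] | wt [ 516.306 -173.665  252.114] [np.float64(1.3143229995639203), np.float64(1.3143229995639427)] | w@z [ 523.521 -173.329  241.   ]
knob_grip [ 516.363 -177.124  187.949] [np.float64(3.8649805110701907), np.float64(2.2142093839971437), np.float64(4.296953783668409)] | wt [ 513.28  -177.067  205.065] [np.float64(0.13847653728561587), np.float64(0.1384765372857221)] | w@z [ 521.156 -175.32   187.   ]
roller [72.4, 145.4] 0.89 [630.586 182.288  52.   ]
(array([634.567, 180.577,  52.818]), [np.float64(4.4062390951693855), np.float64(4.406239095169522)]) (array([629.638, 179.443,  54.75 ]), [np.float64(0.6059278423600565), np.float64(0.6059278423597964)])
roller_rest [85.5, 166.0] 0.76 [620.624 179.251   0.   ]
```

```bash
python3 - <<'E'
from h import *
import json
st=json.load(open('w1.json'))['st']
a=cv2.imread('pics/w1.png')
for r in (150,180,220,240,250,258):
    print(r,' '.join('%d'%v for v in a[r,232:254,0]),'|',' '.join('%d'%v for v in a[r,290:312,0]))
P=[atz(ray('wrist',q,st),12) for q in((240,263),(247,180),(305,263),(303,180))];print(P)
sh=axes(.13)[3];plan(np.array([519,-176,187.])+105*sh,Rtool(-sh,-axes(.13)[1]))
E
```

```text
150 82 83 82 84 83 83 83 83 84 83 83 73 81 87 87 83 84 85 85 88 88 85 | 116 118 119 121 122 123 123 123 123 126 127 117 131 137 137 137 137 137 139 139 137 138
180 134 133 134 136 137 94 83 83 83 76 80 89 88 87 87 83 65 57 57 57 57 58 | 57 68 100 120 119 122 122 122 123 124 126 129 123 127 137 136 136 136 135 133 134 135
220 120 121 120 120 121 117 80 80 85 106 113 111 110 109 108 108 108 108 108 99 72 70 | 112 114 114 113 115 115 118 121 123 123 124 125 128 129 120 124 137 137 137 137 135 134
240 136 135 132 119 123 80 82 76 102 114 112 118 123 121 119 118 119 119 107 81 68 78 | 78 78 78 98 115 116 117 119 122 123 124 125 128 131 129 116 126 135 134 135 134 133
250 120 119 120 120 111 80 80 87 108 116 115 114 112 110 108 108 110 110 95 63 65 69 | 116 74 75 98 115 114 117 118 121 123 124 125 127 130 131 124 128 132 132 133 134 133
258 137 137 131 123 123 90 68 89 115 105 101 139 140 86 119 137 128 96 98 98 79 75 | 81 82 93 110 114 113 116 138 149 124 140 154 136 130 133 125 111 126 133 132 131 131
[array([ 503.664, -133.088,   12.   ]), array([ 628.342, -118.65 ,   12.   ]), array([ 517.346, -219.106,   12.   ]), array([ 641.236, -200.646,   12.   ])]
shift units [ 0.106 -0.218  2.547] turn units [-0.117 -0.004  0.211] | after-turn-axes shift [ 0.101 -0.256  2.543]
```

```bash
python3 - <<'E'
from h import *
import json
st=json.load(open('w1.json'))['st']
rows=np.array([150,180,220,240,250]);L=[243.5,241.5,240,239.5,239];Rr=[301.3,302.5,304.3,305.3,305.5]
for z in (12,):
  for C_ in(L,Rr):
    P=np.array([atz(ray('wrist',(c,r),st),z) for r,c in zip(rows,C_)])
    f=np.polyfit(P[:,0],P[:,1],1);print(np.arctan(f[0]),np.polyval(f,[530,650]),P[:,1]-np.polyval(f,P[:,0]))
E
```

```text
0.1625966307298103 [-126.88  -107.194] [-0.284  0.424  0.079 -0.232  0.013]
0.16224272386061314 [-218.337 -198.695] [-0.174  0.238  0.123 -0.204  0.017]
```

```bash
python3 - <<'E'
from h import *
x,y,z,sh=axes(.1624);plan(np.array([519,-174.4,187.])+110*sh,Rtool(-sh,-y))
E
```

```text
shift units [ 0.112 -0.2    2.385] turn units [ 0.049 -0.003 -0.002] | after-turn-axes shift [ 0.113 -0.186  2.386]
```

>>> send_rows --deltas '[[[93,0.04,-0.05,0.6,0.01,0,0],[93,0.04,-0.05,0.6,0.01,0,0],[93,0.04,-0.05,0.6,0.01,0,0],[93,0,-0.05,0.58,0.01,0,0],[93,0,0,0,0,0,0],[93,0,0,0,0,0,0]]]'

```text
time_s: 4.25
tool_pos: [452.1, -185.0, 273.6]
tool_rot: [-2.912, -0.236, -1.002]
contact_force: [-0.8, 0.9, 0.0]
gripper_width: 92.7
finger_force: 0.0
```

```bash
python3 look.py w2 seat bracket_top guard_edge knob_grip; python3 - <<'E'
from h import *
import json
w1=json.load(open('w1.json'));w2=json.load(open('w2.json'))
hz=dict(seat=61,bracket_top=167,guard_edge=241,knob_grip=187)
for k in hz:
    if k in w2: print(k,*tri([ray('wrist',w1[k],w1['st']),ray('wrist',w2[k],w2['st'])]),atz(ray('wrist',w2[k],w2['st']),hz[k]))
st=arm.observe()
for l in('knob_grip',):
    for q in arm.regions_of(l,'wrist')[:1]:
        m=q['pixels'];ys,xs=np.nonzero(m);print(xs.min(),xs.max(),ys.min(),ys.max(),q['position'])
E
```

```text
[ 452.063 -184.998  273.575] [[0.7779196637736566, 0.16123091691510666, 0.607326591007668], [0.12669368740253584, -0.9869165074855611, 0.09972219825520805], [0.6154589395618766, -0.0006314136650881763, -0.788168697063106]] 4.25
seat [276.5 152.1] 0.56
bracket_top [278.4 225.2] 0.87
guard_edge [278.6 195.6] 0.9
knob_grip [276.7 234.9] 0.58
seat [ 733.102 -136.066  -53.235] [np.float64(1.438892554795672), np.float64(1.438892554795607)] [ 661.818 -149.562   61.   ]
bracket_top [ 539.353 -172.435  154.855] [np.float64(0.7479685493599946), np.float64(0.7479685493599891)] [ 534.779 -172.424  167.   ]
guard_edge [ 520.381 -174.426  246.813] [np.float64(0.41465464918989303), np.float64(0.4146546491898778)] [ 523.269 -174.365  241.   ]
knob_grip [ 522.196 -174.226  184.09 ] [np.float64(0.8624814294337962), np.float64(0.8624814294338099)] [ 521.012 -173.566  187.   ]
249 305 207 266 [276.2, 236.2]
```

View pics/w2.png

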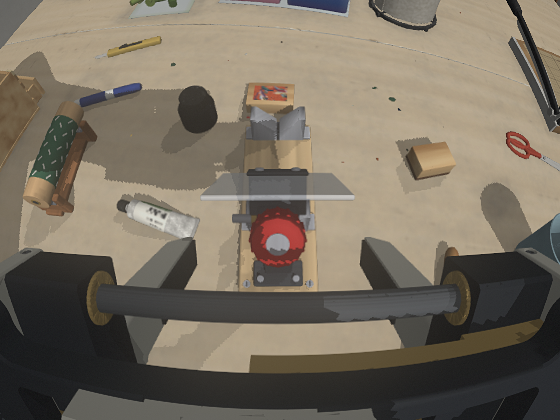

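The wrist view has the knob centred at (277,236) between the fingers, with the guard edge at (278,196) clear of the fingers' path. Moving in.

```bash
python3 - <<'E'
from h import *
x,y,z,sh=axes(.1624);plan(np.array([520.5,-174.0,187.])+64*sh,Rtool(-sh,-y))
E
```

```text
shift units [ 0.027 -0.016  1.596] turn units [ 0.02  -0.015 -0.007] | after-turn-axes shift [ 0.03  -0.012  1.596]
```

>>> send_rows --deltas '[[[93,0.01,0,0.4,0,0,0],[93,0.01,0,0.4,0,0,0],[93,0.01,0,0.4,0,0,0],[93,0,0,0.4,0,0,0],[93,0,0,0,0,0,0],[25,0,0,0,0,0,0],[25,0,0,0,0,0,0],[25,0,0,0,0,0,0],[25,0,0,0,0,0,0],[25,0,0,0,0,0,0],[25,0,0,0,0,0,0],[25,0,0,0,0,0,0]]]' --force 50

```text
time_s: 5.55
tool_pos: [481.9, -180.5, 236.9]
tool_rot: [-2.912, -0.235, -1.005]
contact_force: [-0.6, -0.3, 1.5]
gripper_width: 50.9
finger_force: 0.0
```

>>> send_rows --deltas '[[[25,0,0,0,0,0,0],[25,0,0,0,0,0,0],[25,0,0,0,0,0,0],[25,0,0,0,0,0,0],[25,0,0,0,0,0,0],[25,0,0,0,0,0,0]]]'

```text
time_s: 6.05
tool_pos: [481.8, -179.7, 236.6]
tool_rot: [-2.911, -0.236, -1.004]
contact_force: [-1.1, 4.9, 2.7]
gripper_width: 33.2
finger_force: 50.0
```

>>> send_rows --deltas '[[[25,0,0,-0.24,0,0,0],[25,0,0,-0.24,0,0,0],[25,0,0,-0.24,0,0,0],[25,0,0,-0.24,0,0,0],[25,0,0,-0.24,0,0,0],[25,0,0,-0.24,0,0,0],[25,0,0,-0.24,0,0,0],[25,0,0,-0.24,0,0,0],[25,0,0,0,0,0,0],[25,0,0,0,0,0,0],[25,0,0,0,0,0,0]]]'

```text
time_s: 6.97
tool_pos: [446.5, -185.6, 281.5]
tool_rot: [-2.911, -0.235, -1.002]
contact_force: [-3.2, 4.1, -0.9]
gripper_width: 33.3
finger_force: 50.0
```

>>> send_rows --deltas '[[[93,0,0,0,0,0,0],[93,0,0,0,0,0,0],[93,0,0,0,0,0,0],[93,0,0,0,0,0,0],[93,0,0,0,0,0,0],[93,0,0,0,0,0,0],[93,0,0,-0.7,0,0,0],[93,0,0,-0.8,0,0,0],[93,0,0,-0.8,0,0,0],[93,0,0,0,0,0,0]]]'

```text
time_s: 7.8
tool_pos: [404.3, -193.7, 339.2]
tool_rot: [-2.914, -0.235, -1.01]
contact_force: [-0.4, -0.9, 0.3]
gripper_width: 91.6
finger_force: 0.0
```

```bash
python3 look.py w3 seat bracket_top guard_edge knob_grip clamp_foot; python3 - <<'E'
from h import *
import json
w=json.load(open('w3.json'))
for k,z in dict(seat=61,bracket_top=167,knob_grip=230,guard_edge=241).items():
    if k in w: print(k,atz(ray('wrist',w[k],w['st']),z))
for c in('side','top'): im=arm.capture(c);cv2.imwrite(f'pics/{c}1.png',im[:,:,::-1])
r=[]
for c in('side','top'):
    for q in arm.tip_of('knob_grip',c)[:1]: print(c,q); r.append(ray(c,q['position']))
r.append(ray('wrist',w['knob_grip'],w['st']))
print(tri(r))
x,y,z,sh=axes(.1624);print('expect',np.array([520.5,-174,187])+55*sh)
E
```

```text
[ 404.275 -193.672  339.25 ] [[0.7753546272461271, 0.15905307695783621, 0.6111688152370541], [0.12760163471890418, -0.9872607113622285, 0.09504793852372963], [0.6185006263740426, 0.004290280968884827, -0.7857725934798983]] 7.8
seat [275.  148.4] 0.7
bracket_top [276.5 201.2] 0.57
guard_edge [273.  173.4] 0.73
knob_grip [273.3 227.9] 0.81
seat [ 663.599 -149.528   61.   ]
bracket_top [ 535.098 -172.627  167.   ]
knob_grip [ 485.989 -178.31   230.   ]
guard_edge [ 523.609 -171.911  241.   ]
side {'position': [324.9, 183.8], 'conf': 0.71}
top {'position': [347.1, 234.1], 'conf': 0.56}
(array([ 488.26 , -182.955,  230.441]), [np.float64(2.3530862811640545), np.float64(6.666100225498913), np.float64(5.188114076709231)])
expect [ 487.084 -179.475  230.341]
```

View pics/w3.png

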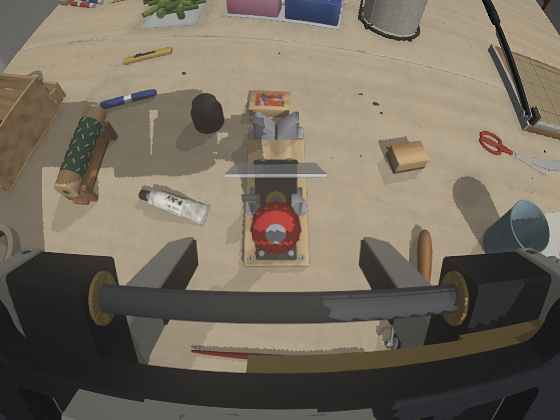

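The wrist view shows the knob at (274,228), in front of the guard and out, which gives z≈230. The roller is at (83,145). Turning upright next, then over to the roller.

```bash
python3 - <<'E'
from h import *
x,y,z,sh=axes(.094);plan([590,178,265],Rtool(-z,-y))
E
```

```text
shift units [  4.899 -11.209   6.832] turn units [-0.188 -5.528  0.538] | after-turn-axes shift [  7.297 -11.726   2.361]
```

>>> send_rows --deltas '[[[93,0,0,0,-0.02,-0.69,0.07],[93,0,0,0,-0.02,-0.69,0.07],[93,0,0,0,-0.02,-0.69,0.07],[93,0,0,0,-0.02,-0.69,0.07],[93,0,0,0,-0.02,-0.69,0.07],[93,0,0,0,-0.02,-0.69,0.07],[93,0,0,0,-0.03,-0.69,0.07],[93,0,0,0,-0.04,-0.69,0.05],[93,0,0,0,0,0,0]]]'

```text
time_s: 9.05
tool_pos: [405.8, -192.8, 336.1]
tool_rot: [3.137, 0.15, -0.004]
contact_force: [0.6, -0.4, -0.2]
gripper_width: 93.0
finger_force: 0.0
```

>>> send_rows --deltas '[[[93,0.6,-0.97,0.1,0,0,0],[93,0.6,-0.97,0.1,0,0,0],[93,0.6,-0.97,0.1,0,0,0],[93,0.6,-0.97,0.1,0,0,0],[93,0.6,-0.97,0.2,0,0,0],[93,0.6,-0.97,0.2,0,0,0],[93,0.6,-0.97,0.2,0,0,0],[93,0.6,-0.97,0.3,0,0,0],[93,0.6,-0.97,0.3,0,0,0],[93,0.6,-0.97,0.3,0,0,0],[93,0.6,-0.97,0.3,0,0,0],[93,0.6,-0.97,0.1,0,0,0]]]'

```text
time_s: 10.05
tool_pos: [587.2, 176.6, 265.8]
tool_rot: [-3.136, -0.149, -0.002]
contact_force: [0.8, -0.5, -0.6]
gripper_width: 93.3
finger_force: 0.0
```

>>> send_rows --deltas '[[[93,0,0,0,0,0,0],[93,0,0,0,0,0,0]]]'

```text
time_s: 10.22
tool_pos: [587.1, 176.1, 266.6]
tool_rot: [-3.137, -0.152, -0.002]
contact_force: [0.6, -0.2, 0.2]
gripper_width: 93.1
finger_force: 0.0
```

```bash
python3 look.py w4 roller roller_rest; python3 - <<'E'
from h import *
import json
w=json.load(open('w4.json'));st=w['st']
print(atz(ray('wrist',w['roller'],st),52))
for q in arm.regions_of('roller','wrist')[:1]:
    m=q['pixels'];np.save('m4.npy',m);ys,xs=np.nonzero(m);print(q['conf'],m.sum(),cv2.minAreaRect(np.c_[xs,ys].astype(np.float32)))
    b=cv2.boxPoints(cv2.minAreaRect(np.c_[xs,ys].astype(np.float32)))
    for p in b: print(p,atz(ray('wrist',p,st),52))
E
```

```text
[587.136 176.089 266.59 ] [[0.9953245269094141, 0.09657659106351316, 0.0014311502721813234], [0.09657460951177504, -0.995324771075521, 0.0013945899430276155], [0.0015591440596626118, -0.0012498567965880066, -0.9999980034619013]] 10.2167
roller [278.3 156.6] 0.88
roller_rest [280.1 153.9] 0.53
[627.121 179.347  52.   ]
0.68 8544 ((281.0, 154.0), (180.0, 50.0), 90.0)
[256.  64.] [710.468 207.624  52.   ]
[306.  64.] [714.918 162.691  52.   ]
[306. 244.] [544.755 144.03   52.   ]
[256. 244.] [540.047 192.923  52.   ]
```

View pics/w4.png

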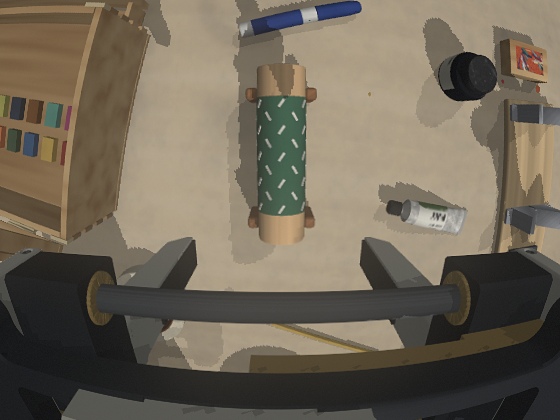

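The wrist view shows the roller lying from (281,64) to (281,244), parallel to the tool, with its middle at about (281,155). The open box is on the left with its near edge from (148,30) to (65,240), so I'm checking the clearance to it.

```bash
python3 - <<'E'
from h import *
import json
w=json.load(open('w4.json'));st=w['st']
for n,px in (('near',(65,238)),('farOuter',(148,30)),('farInner',(112,5))):
    for z in(0,100,200): print(n,z,atz(ray('wrist',px,st),z))
sd={'lidR':(150+248/2.1,120+415/2.1),'lidTop':(150+172/2.1,120+285/2.1)}
for a,s in sd.items():
    for b,px in (('near',(65,238)),('farI',(112,5)),('farO',(148,30))): print(a,b,*tri([ray('side',s),ray('wrist',px,st)]))
    for b,px in (('topnear',(149,243)),('topfar',(158,162))): print(a,b,*tri([ray('side',s),ray('top',px)]))
a=cv2.imread('pics/w4.png').astype(int)
for r in(75,110,140,170,200,235): print(r,' '.join('%d'%v for v in a[r,246:318,2]))
for c in(276,286): print(c,a[56:72,c,2],a[236:252,c,2])
E
```

```text
near 0 [494.878 455.969   0.   ]
near 100 [541.467 377.662 100.   ]
near 200 [588.056 299.355 200.   ]
farOuter 0 [757.153 339.597   0.   ]
farOuter 100 [728.735 294.571 100.   ]
farOuter 200 [700.318 249.544 200.   ]
farInner 0 [793.394 393.627   0.   ]
farInner 100 [754.612 333.149 100.   ]
farInner 200 [715.83  272.671 200.   ]
lidR near [537.323 364.739 112.552] [np.float64(10.329018271617969), np.float64(10.329018271617809)]
lidR farI [638.802 315.071 107.381] [np.float64(105.62469513899265), np.float64(105.62469513899273)]
lidR farO [638.042 296.173  71.776] [np.float64(94.9560231711704), np.float64(94.95602317117047)]
lidR topnear [531.141 350.631 103.152] [np.float64(0.2947747733837262), np.float64(0.2947747733838329)]
lidR topfar [647.479 314.834 103.849] [np.float64(112.761472005913), np.float64(112.76147200591318)]
lidTop near [628.973 276.618 240.083] [np.float64(23.717920439126267), np.float64(23.71792043912608)]
lidTop farI [684.277 254.884 219.06 ] [np.float64(22.557207437555057), np.float64(22.557207437555515)]
lidTop farO [682.928 243.378 205.018] [np.float64(15.4668
[... 1381 characters left out ...]
2 72 72 72 73 74 75 75 74 74 74 74 73 75 74 76 75 72 70 87 94 67 72 73 71 71 69 67 68 100 151 173 174 177 176 175 175 174 176 174 176 176
235 157 157 156 157 158 156 156 156 155 156 158 160 147 99 102 113 121 125 136 142 147 150 155 158 164 170 174 177 178 182 185 186 183 183 186 190 191 191 193 193 194 197 199 200 199 197 194 189 187 184 180 176 171 165 158 151 143 134 154 175 174 174 174 172 174 172 172 172 172 172 173 172
276 [118 118 118 117 117 119 119 109 119 118 119 117 118 118 119 118] [185 186 186 186 185 186 186 188 184 176 177 179 179 179 180 179]
286 [114 115 116 115 115 116 117 108 131 128 127 127 128 129 127 128] [194 194 193 193 195 195 195 196 191 177 175 175 174 176 175 176]
```

```bash
python3 - <<'E'
from h import *
for z in(50,100,150,200,250,300,350): print(z,atz(ray('side',(231.9,255.7)),z),atz(ray('top',(157,162)),z),atz(ray('side',(159.5,339)),z))
a=cv2.imread('pics/top0.png')[130:290,60:220];b=cv2.imread('pics/side0.png')[220:420,140:300]
v=np.hstack([cv2.resize(a,(400,400),interpolation=2),cv2.resize(b,(400,500),interpolation=2)[:400]]);cv2.imwrite('pics/box.png',v)
E
```

```text
50 [739.71   63.402  50.   ] [783.724 333.983  50.   ] [802.583 456.183  50.   ]
100 [715.956 122.764 100.   ] [767.451 322.162 100.   ] [775.617 495.48  100.   ]
150 [692.201 182.127 150.   ] [751.178 310.341 150.   ] [748.65  534.777 150.   ]
200 [668.447 241.489 200.   ] [734.906 298.52  200.   ] [721.684 574.074 200.   ]
250 [644.692 300.851 250.   ] [718.633 286.699 250.   ] [694.717 613.371 250.   ]
300 [620.938 360.214 300.   ] [702.36  274.878 300.   ] [667.751 652.667 300.   ]
350 [597.183 419.576 350.   ] [686.087 263.057 350.   ] [640.785 691.964 350.   ]
```

View pics/box.png

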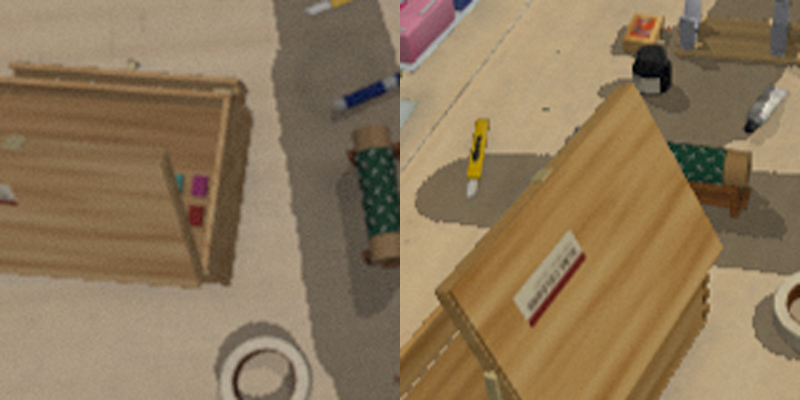

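Left (top view) and right (side view) show the box lid's edge at y≈350 mm, clear of the gripper body, which reaches y≈275. Now computing the roller's middle.

```bash
python3 - <<'E'
from h import *
import json
w=json.load(open('w4.json'));st=w['st']
e=[atz(ray('wrist',q,st),74) for q in((280.5,63.5),(281.5,244.3))];print(e,np.linalg.norm(e[0]-e[1]),(e[0]+e[1])/2,np.arctan2(*(e[0]-e[1])[[1,0]]))
P=np.array([np.mean([atz(ray('wrist',(c,r),st),54)for c in cc],0) for r,cc in((75,(257,305.5)),(110,(256,305.8)),(140,(256.7,305.2)),(170,(257,304.8)),(200,(257.5,305.2)),(235,(258.5,304.5)))]);print(P)
f=np.polyfit(P[:,0],P[:,1],1);m=((e[0]+e[1])/2)[0];print('yaw',np.arctan(f[0]),'mid',m,np.polyval(f,m))
x,y,z,_=axes(np.arctan(f[0]));plan([m,np.polyval(f,m),52+65],Rtool(-z,-y))
E
```

```text
[array([708.793, 185.382,  74.   ]), array([550.752, 169.027,  74.   ])] 158.8852578918085 [629.772 177.205  74.   ] 0.10311604315200641
[[702.08  183.925  54.   ]
 [670.01  181.136  54.   ]
 [642.788 178.441  54.   ]
 [615.303 175.796  54.   ]
 [587.118 172.597  54.   ]
 [552.535 169.015  54.   ]]
yaw 0.1000966100019588 mid 629.772323165504 176.96554817345913
shift units [1.42  0.035 5.031] turn units [-0.001 -0.017 -0.056] | after-turn-axes shift [1.43  0.044 5.028]
```

>>> send_rows --deltas '[[[93,0.7,0.02,0.2,0,0,-0.02],[93,0.7,0.02,0.4,0,0,-0.02],[93,0,0,0.7,0,0,-0.02],[93,0,0,0.7,0,0,0],[93,0,0,0.7,0,0,0],[93,0,0,0.7,0,0,0],[93,0,0,0.6,0,0,0],[93,0,0,0.5,0,0,0],[93,0,0,0.3,0,0,0],[93,0,0,0.15,0,0,0],[93,0,0,0,0,0,0]]]'

```text
time_s: 11.33
tool_pos: [629.2, 177.2, 118.8]
tool_rot: [3.137, 0.158, 0.001]
contact_force: [0.0, 0.2, 0.1]
gripper_width: 93.1
finger_force: 0.0
```

```bash
python3 - <<'E'
from h import *
x,y,z,_=axes(.1005);plan([629.8,177,117],Rtool(-z,-y));print(arm.observe()['contact_force'])
E
```

```text
shift units [0.019 0.01  0.06 ] turn units [ 0.003 -0.008  0.004] | after-turn-axes shift [0.019 0.01  0.06 ]
[0.03  0.214 0.077]
```

>>> send_rows --deltas '[[[93,0.02,0,0.06,0,0,0],[36,0,0,0,0,0,0],[36,0,0,0,0,0,0],[36,0,0,0,0,0,0],[36,0,0,0,0,0,0],[36,0,0,0,0,0,0],[36,0,0,0,0,0,0],[36,0,0,0,0,0,0],[36,0,0,0,0,0,0],[36,0,0,0,0,0,0],[36,0,0,0,0,0,0],[36,0,0,0,0,0,0]]]' --force 25

```text
time_s: 12.33
tool_pos: [629.9, 177.9, 117.3]
tool_rot: [3.137, 0.16, 0.002]
contact_force: [-0.3, 0.9, 1.0]
gripper_width: 43.8
finger_force: 25.0
```

```bash
python3 - <<'E'
from h import *
x,y,z,_=axes(.1624);plan([675,-150,300],Rtool(-z,-y))
E
```

```text
shift units [ 0.395 11.029 -6.085] turn units [ 0.004 -0.012 -0.507] | after-turn-axes shift [-0.285 11.029 -6.09 ]
```

>>> send_rows --deltas '[[[36,0,0,-0.2,0,0,0],[36,0,0,-0.5,0,0,0],[36,0,0,-0.8,0,0,0],[36,0,0,-0.8,0,0,0],[36,0,0,-0.8,0,0,0],[36,0,0,-0.8,0,0,0],[36,0,0,-0.8,0,0,0],[36,0,0,-0.8,0,0,0],[36,0,0,-0.4,0,0,0],[36,0,0,-0.2,0,0,0]]]'

```text
time_s: 13.17
tool_pos: [629.9, 178.0, 302.2]
tool_rot: [3.137, 0.16, 0.006]
contact_force: [0.5, -0.5, -2.1]
gripper_width: 43.8
finger_force: 25.0
```

>>> send_rows --deltas '[[[36,0.03,0.5,0,0,0,-0.04],[36,0.03,1,0,0,0,-0.04],[36,0.03,1,0,0,0,-0.04],[36,0.03,1,0,0,0,-0.04],[36,0.03,1,0,0,0,-0.04],[36,0.03,1,0,0,0,-0.05],[36,0.03,1,0,0,0,-0.05],[36,0.03,1,0,0,0,-0.05],[36,0.03,1,0,0,0,-0.05],[36,0.03,1,0,0,0,-0.05],[36,0.03,1,0,0,0,-0.05],[36,0,0.5,0,0,0,0]]]'

```text
time_s: 14.17
tool_pos: [682.0, -151.2, 298.7]
tool_rot: [3.131, 0.251, -0.001]
contact_force: [0.1, 0.4, -2.8]
gripper_width: 43.6
finger_force: 25.0
```

>>> send_rows --deltas '[[[36,0,0,0,0,0,0],[36,0,0,0,0,0,0]]]'

```text
time_s: 14.33
tool_pos: [681.9, -148.1, 299.2]
tool_rot: [-3.131, -0.252, 0.001]
contact_force: [-0.4, 0.4, -2.2]
gripper_width: 43.4
finger_force: 25.0
```

```bash
python3 look.py w5 seat bracket_top carving_jig; python3 - <<'E'
from h import *
import json
w=json.load(open('w5.json'))
for k,z in dict(seat=61,bracket_top=167,carving_jig=0).items():
    if k in w: print(k,atz(ray('wrist',w[k],w['st']),z))
E
```

```text
[ 681.898 -148.089  299.159] [[0.9871665534776902, 0.1596936252688216, -0.0003764883540216905], [0.15969380958295207, -0.9871664560638161, 0.0005245982179476636], [-0.00028788168295526567, -0.000577988674289272, -0.9999997915265931]] 14.3333
```

View pics/w5.png

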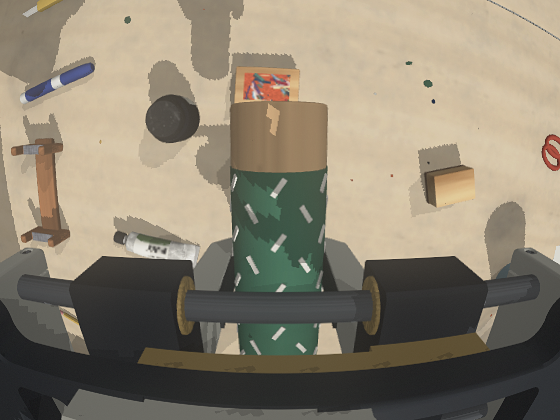

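The wrist view shows the held roller, its far end rim at (280,102), square between the fingers and hiding the jig. I'll measure the V-blocks from the earlier pictures.

```bash
python3 - <<'E'
from h import *
import json
st=json.load(open('w5.json'))['st']
Rt=R.from_rotvec(st['tool_rot']).as_matrix();e=atz(ray('wrist',(280,102.5),st),st['tool_pos'][2]-65+22);print('far rim in tool',Rt.T@(e-np.array(st['tool_pos'])))
a=cv2.imread('pics/w4.png')[90:240,470:560];b=cv2.imread('pics/w3.png')[100:150,235:315]
A=cv2.resize(a,(360,600),interpolation=cv2.INTER_CUBIC);B=cv2.resize(b,(400,250),interpolation=cv2.INTER_CUBIC)
b2=cv2.resize(cv2.imread('pics/w2.png')[95:150,235:315],(400,275),interpolation=cv2.INTER_CUBIC)
v=np.zeros((600,800,3),np.uint8);v[:,:360]=A;v[:250,380:780]=B;v[300:575,380:780]=b2
cv2.imwrite('pics/v.png',v)
E
```

```text
far rim in tool [78.768  1.464 42.976]
```

View pics/v.png

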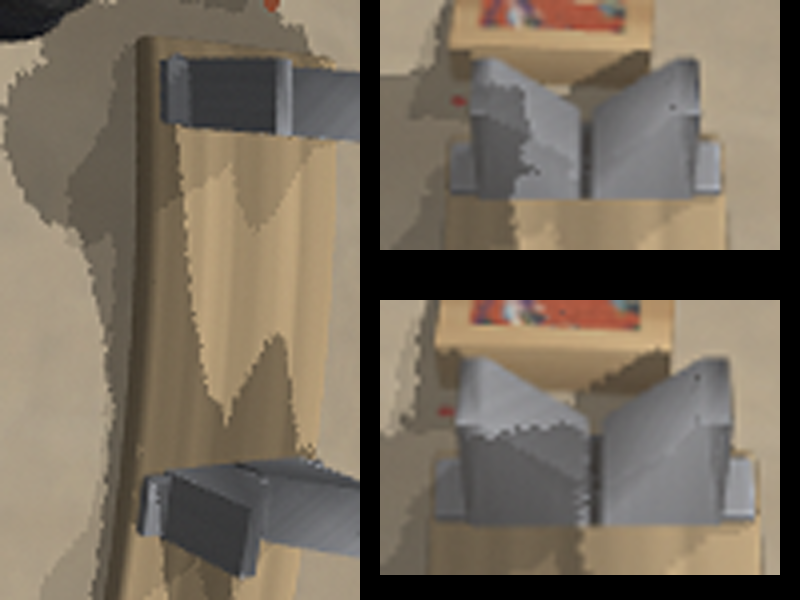

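```bash
python3 - <<'E'
from h import *
import json
x,y,z,sh=axes(.1624)
def J(p): # components along jig axes relative to the knob-home based origin guess
    d=p-np.array([535.,-171.8,0]); return round(d@x,1),round(d@y,1)
W={n:json.load(open(n+'.json'))['st'] for n in('w2','w3','w4')}
for n,lab,px,zz in [('w4','far block far top',(540.5,104.5),58),('w4','far block near top',(542,123.8),58),('w4','near far top',(532,207.5),58),('w4','near near top',(532.5,234),58),
 ('w3','far L far',(255.5,112),58),('w3','far L near',(255,122.4),58),('w3','far R far',(298.4,112),58),('w3','far R near',(298.7,122),58),('w3','far base near',(276.5,139.5),12),
 ('w2','far L far',(252,107),58),('w2','far L near',(251.5,120),58),('w2','far R far',(304.7,107),58),('w2','far R near',(305,119),58),('w2','far base near',(278,139.7),12)]:
    p=atz(ray('wrist',px,W[n]),zz);print(n,lab,p,J(p))
E
```

```text
w4 far block far top [ 728.83  -108.864   58.   ] (np.float64(201.5), np.float64(30.8))
w4 far block near top [ 707.43  -114.789   58.   ] (np.float64(179.4), np.float64(28.4))
w4 near far top [ 609.099 -122.396   58.   ] (np.float64(81.1), np.float64(36.8))
w4 near near top [ 576.923 -135.878   58.   ] (np.float64(47.2), np.float64(28.7))
w3 far L far [ 727.802 -108.124   58.   ] (np.float64(200.6), np.float64(31.7))
w3 far L near [ 707.279 -111.463   58.   ] (np.float64(179.8), np.float64(31.7))
w3 far R far [ 738.516 -173.722   58.   ] (np.float64(200.5), np.float64(-34.8))
w3 far R near [ 718.707 -176.664   58.   ] (np.float64(180.5), np.float64(-34.5))
w3 far base near [ 712.777 -143.546   12.   ] (np.float64(180.0), np.float64(-0.9))
w2 far L far [ 727.787 -106.224   58.   ] (np.float64(200.9), np.float64(33.5))
w2 far L near [ 706.211 -110.09    58.   ] (np.float64(178.9), np.float64(33.2))
w2 far R far [ 738.776 -173.873   58.   ] (np.float64(200.8), np.float64(-35.0))
w2 far R near [ 718.669 -176.597   58.   ] (np.float64(180.5), np.float64(-34.4))
w2 far base near [ 712.787 -142.883   12.   ] (np.float64(180.1), np.float64(-0.2))
```

The far V-block shows clearly in all three crops (top corners at px (252,107)/(305,107) in w2). Its measured length of 22 mm matches the text, and the seat comes out at about (657.8,-151.5).

```bash
python3 - <<'E'
from h import *
x,y,z,_=axes(.1624);plan([662,-150.8,140],Rtool(-z,-y))
E
```

```text
shift units [-0.692  0.029  5.344] turn units [ 0.002 -0.009  0.005] | after-turn-axes shift [-0.686  0.03   5.345]
```

>>> send_rows --deltas '[[[36,-0.17,0.01,0.2,0,0,0],[36,-0.17,0.01,0.4,0,0,0],[36,-0.17,0.01,0.6,0,0,0],[36,-0.18,0,0.7,0,0,0],[36,0,0,0.7,0,0,0],[36,0,0,0.7,0,0,0],[36,0,0,0.7,0,0,0],[36,0,0,0.6,0,0,0],[36,0,0,0.4,0,0,0],[36,0,0,0.2,0,0,0],[36,0,0,0.1,0,0,0],[36,0,0,0,0,0,0]]]'

```text
time_s: 15.53
tool_pos: [662.2, -152.1, 141.5]
tool_rot: [3.131, 0.254, 0.002]
contact_force: [-0.2, -0.6, -2.1]
gripper_width: 43.6
finger_force: 25.0
```

```bash
python3 - <<'E'
from h import *
x,y,z,_=axes(.1624);plan([660.5,-151.,130],Rtool(-z,-y));print(arm.observe()['contact_force'])
E
```

```text
shift units [-0.051 -0.045  0.383] turn units [ 0.005 -0.013 -0.005] | after-turn-axes shift [-0.05  -0.045  0.383]
[-0.152 -0.581 -2.103]
```

Now slowly down to contact.

>>> send_rows --deltas '[[[36,-0.01,-0.01,0.08,0,0,0],[36,-0.01,-0.01,0.08,0,0,0],[36,-0.01,-0.01,0.08,0,0,0],[36,-0.01,-0.01,0.08,0,0,0],[36,0,0,0.06,0,0,0],[36,0,0,0.04,0,0,0],[36,0,0,0.03,0,0,0],[36,0,0,0,0,0,0],[36,0,0,0,0,0,0]]]'

```text
time_s: 16.28
tool_pos: [660.8, -151.3, 128.0]
tool_rot: [3.131, 0.253, 0.002]
contact_force: [0.2, 0.0, -2.9]
gripper_width: 43.7
finger_force: 25.0
```

>>> send_rows --deltas '[[[36,0,0,0.03,0,0,0],[36,0,0,0.03,0,0,0],[36,0,0,0,0,0,0],[36,0,0,0,0,0,0]]]'

```text
time_s: 16.62
tool_pos: [661.0, -151.1, 127.5]
tool_rot: [3.131, 0.254, 0.003]
contact_force: [-4.6, 2.4, 9.4]
gripper_width: 43.5
finger_force: 25.0
```

>>> send_rows --deltas '[[[36,-0.01,-0.03,0,0,0,0],[36,0,0,0.02,0,0,0],[36,0,0,0,0,0,0],[36,0,0,0,0,0,0],[36,0,0,0,0,0,0]]]' --force 8

```text
time_s: 17.03
tool_pos: [660.7, -150.4, 126.5]
tool_rot: [3.131, 0.254, 0.004]
contact_force: [-3.4, 1.5, 7.5]
gripper_width: 44.0
finger_force: 8.0
```

>>> send_rows --deltas '[[[60,0,0,0,0,0,0],[80,0,0,0,0,0,0],[85,0,0,0,0,0,0],[85,0,0,0,0,0,0],[85,0,0,0,0,0,0],[85,0,0,0,0,0,0],[85,0,0,0,0,0,0]]]'

```text
time_s: 17.62
tool_pos: [660.4, -150.4, 125.5]
tool_rot: [3.131, 0.253, 0.002]
contact_force: [0.0, -0.5, -0.4]
gripper_width: 83.7
finger_force: 0.0
```

>>> send_rows --deltas '[[[85,0,0,-0.2,0,0,0],[85,0,0,-0.4,0,0,0],[85,0,0,-0.7,0,0,0],[85,0,0,-0.8,0,0,0],[85,0,0,-0.9,0,0,0],[85,0,0,-0.9,0,0,0],[85,0,0,-0.9,0,0,0],[85,0,0,-0.8,0,0,0],[85,0,0,-0.3,0,0,0],[85,0,0,0,0,0,0]]]'

```text
time_s: 18.45
tool_pos: [660.6, -150.5, 305.8]
tool_rot: [3.129, 0.253, 0.009]
contact_force: [0.6, -0.3, -0.1]
gripper_width: 84.9
finger_force: 0.0
```

```bash
python3 look.py w6 roller seat knob_grip; python3 - <<'E'
from h import *
import json
w=json.load(open('w6.json'));st=w['st'];x,y,z,_=axes(.1624)
for k,zz in (('roller',61),('seat',61)):
    if k in w:
        p=atz(ray('wrist',w[k],st),zz);d=p-np.array([657.8,-151.5,61]);print(k,p,d@x,d@y)
for q in arm.regions_of('roller','wrist')[:1]:
    m=q['pixels'];ys,xs=np.nonzero(m);print(xs.min(),xs.max(),ys.min(),ys.max())
    for r in range(ys.min()+6,ys.max(),25): print(r,xs[ys==r].min(),xs[ys==r].max())
E
```

```text
[ 660.628 -150.513  305.763] [[0.9869555053531783, 0.160873942526864, 0.006197182336777622], [0.16088742720931648, -0.9869712308307982, -0.0017393327186202238], [0.005836627366801888, 0.002713692724394312, -0.9999792846118255]] 18.45
roller [279.9 192.6] 0.78
roller [ 661.862 -153.609   61.   ] 3.6677431753469603 -2.7384276107638525
254 300 114 273
120 255 298
145 255 299
170 256 298
195 254 299
220 256 298
245 258 297
270 262 290
```

View pics/w6.png

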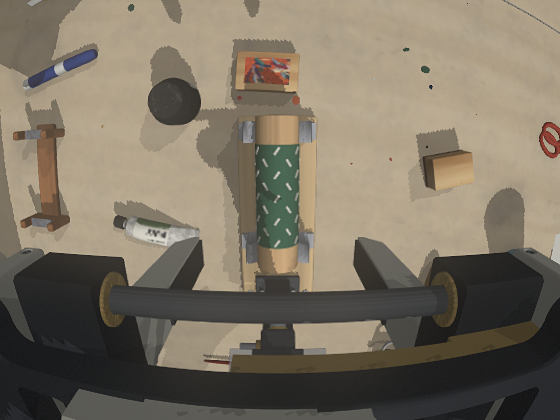

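The wrist view shows the roller seated between the prongs of both V-blocks, with its far end at (277,115) and the block's far corners at about row 120. Checking the overhang and planning the return to the knob.

```bash
python3 - <<'E'
from h import *
import json
w=json.load(open('w6.json'));st=w['st'];x,y,z,sh=axes(.1624);s=np.array([657.8,-151.5,61])
a=cv2.imread('pics/w6.png').astype(int)
print('roller',a[106:124,276,2]);print('L',a[112:150,249,2]);print('R',a[112:150,308,2])
J=lambda px,zz:((atz(ray('wrist',px,st),zz)-s)@x,(atz(ray('wrist',px,st),zz)-s)@y)
print(J((277,114.5),83),J((249,120),58),J((308,120),58),J((249,143),58),J((308,143),58))
plan(np.array([520.5,-173.5,187])+(55+110)*sh,Rtool(-sh,-y))
E
```

```text
roller [121 127 125 123 123 124 124 124 109 140 167 167 166 166 165 166 167 166]
L [124 125 125 121 126 133 134 134 133 144 148 149 138 138 131 130 139 151
 152 153 152 152 141 139 141 142 143 142 141 142 155 113 114 113 112 113
 114 113]
R [128 128 127 122 127 160 158 137 122  97  98 102 105 106 107 110 113 115
 118 121 124 127 131 134 136 140 143 143 145 149 161 193 192 191 190 191
 191 191]
(np.float64(82.83602493417936), np.float64(0.10360356489734812)) (np.float64(78.26522087623539), np.float64(28.373237024496625)) (np.float64(78.20553435282262), np.float64(-31.169449445481547)) (np.float64(54.76903753772349), np.float64(28.60843252319188)) (np.float64(54.69324607456546), np.float64(-31.351316286571006))
shift units [-8.091  0.02  -0.535] turn units [-0.003  5.535 -0.008] | after-turn-axes shift [-6.041  0.014 -5.409]
```

>>> send_rows --deltas '[[[93,0,0,-0.8,0,0,0],[93,0,0,-0.9,0,0,0],[93,-0.3,0,-0.8,0,0,0],[93,-0.8,0,-0.5,0,0,0],[93,-1,0,0,0,0,0],[93,-1,0,0,0,0,0],[93,-1,0,0,0,0,0],[93,-1,0,0,0,0,0],[93,-1,0,0,0,0,0],[93,-1,0,0,0,0,0],[93,-1,0,0,0,0,0],[93,-0.6,0,0,0,0,0]]]'

```text
time_s: 19.7
tool_pos: [400.0, -192.3, 391.2]
tool_rot: [-3.131, -0.253, 0.0]
contact_force: [-0.2, 0.2, 0.8]
gripper_width: 93.1
finger_force: 0.0
```

>>> send_rows --deltas '[[[93,0,0,0,0,0.69,0],[93,0,0,0,0,0.69,0],[93,0,0,0,0,0.69,0],[93,0,0,0,0,0.69,0],[93,0,0,0,0,0.69,0],[93,0,0,0,0,0.69,0],[93,0,0,0,0,0.69,0],[93,0,0,0,0,0.7,0],[93,0,0,0,0,0,0],[93,0,0,0,0,0,0]]]'

```text
time_s: 20.53
tool_pos: [401.9, -192.5, 391.4]
tool_rot: [-2.913, -0.234, -1.0]
contact_force: [-0.0, -0.4, 0.6]
gripper_width: 92.8
finger_force: 0.0
```

```bash
python3 - <<'E'
from h import *
x,y,z,sh=axes(.1624)
plan(np.array([520.5,-173.5,187])+(55+100)*sh,Rtool(-sh,-y));print(arm.observe()['tool_pos'])
E
```

```text
shift units [-1.034  0.016  2.668] turn units [ 0.004  0.013 -0.017] | after-turn-axes shift [-1.039  0.015  2.666]
[ 401.888 -192.485  391.362]
```

>>> send_rows --deltas '[[[93,-0.35,0,0.5,0,0,0],[93,-0.35,0,0.6,0,0,0],[93,-0.33,0,0.6,0,0,0],[93,0,0,0.6,0,0,0],[93,0,0,0.37,0,0,0],[93,0,0,0,0,0,0]]]'

```text
time_s: 21.03
tool_pos: [427.9, -187.8, 308.5]
tool_rot: [-2.911, -0.238, -1.0]
contact_force: [-0.2, 0.4, -0.1]
gripper_width: 93.2
finger_force: 0.0
```

```bash
python3 look.py w7 knob_grip guard_edge;python3 - <<'E'
from h import *
import json
w=json.load(open('w7.json'));print(atz(ray('wrist',w['knob_grip'],w['st']),230))
x,y,z,sh=axes(.1624)
plan([446.5,-185.2,281.5],Rtool(-sh,-y))
E
```

```text
[ 427.93  -187.763  308.541] [[0.7784582837676611, 0.16273643923979178, 0.6062339084685555], [0.12739016890283025, -0.9866682563330927, 0.10127930100234007], [0.6146335862124814, -0.0016134708450377816, -0.7888110999544923]] 21.0333
knob_grip [280.2 246.6] 0.94
guard_edge [276.2 184.5] 0.97
[ 487.195 -179.913  230.   ]
shift units [-0.093 -0.002  1.165] turn units [ 0.006 -0.014  0.005] | after-turn-axes shift [-0.091 -0.001  1.165]
```

>>> send_rows --deltas '[[[93,-0.03,0,0.35,0,0,0],[93,-0.03,0,0.4,0,0,0],[93,-0.03,0,0.42,0,0,0],[93,0,0,0,0,0,0],[25,0,0,0,0,0,0],[25,0,0,0,0,0,0],[25,0,0,0,0,0,0],[25,0,0,0,0,0,0],[25,0,0,0,0,0,0],[25,0,0,0,0,0,0],[25,0,0,0,0,0,0],[25,0,0,0,0,0,0]]]' --force 50

```text
time_s: 22.18
tool_pos: [446.4, -185.2, 280.9]
tool_rot: [-2.912, -0.236, -1.006]
contact_force: [-0.2, -1.0, -0.0]
gripper_width: 43.7
finger_force: 0.0
```

>>> send_rows --deltas '[[[25,0,0,0,0,0,0],[25,0,0,0,0,0,0],[25,0,0,0,0,0,0],[25,0,0,0,0,0,0],[25,0,0,0,0,0,0],[25,0,0,0,0,0,0]]]'

```text
time_s: 22.68
tool_pos: [446.5, -185.3, 280.8]
tool_rot: [-2.912, -0.236, -1.006]
contact_force: [0.0, -1.9, 0.3]
gripper_width: 33.3
finger_force: 50.0
```

Gripped; push in 57 mm.

>>> send_rows --deltas '[[[25,0,0,0.24,0,0,0],[25,0,0,0.24,0,0,0],[25,0,0,0.24,0,0,0],[25,0,0,0.24,0,0,0],[25,0,0,0.24,0,0,0],[25,0,0,0.24,0,0,0],[25,0,0,0.24,0,0,0],[25,0,0,0.2,0,0,0],[25,0,0,0.05,0,0,0],[25,0,0,0,0,0,0],[25,0,0,0,0,0,0]]]'

```text
time_s: 23.6
tool_pos: [481.6, -179.6, 236.0]
tool_rot: [-2.912, -0.237, -1.008]
contact_force: [-21.7, -1.2, 21.9]
gripper_width: 33.0
finger_force: 50.0
```

>>> send_rows --deltas '[[[93,0,0,0,0,0,0],[93,0,0,0,0,0,0],[93,0,0,0,0,0,0],[93,0,0,0,0,0,0],[93,0,0,0,0,0,0],[93,0,0,0,0,0,0],[93,0,0,-0.5,0,0,0],[93,0,0,-0.8,0,0,0],[93,0,0,-0.9,0,0,0],[93,0,0,-0.9,0,0,0],[93,0,0,-0.6,0,0,0],[93,0,0,0,0,0,0]]]'

```text
time_s: 24.6
tool_pos: [413.5, -191.1, 325.1]
tool_rot: [-2.913, -0.236, -1.011]
contact_force: [-1.1, -0.4, 0.5]
gripper_width: 93.1
finger_force: 0.0
```

```bash
python3 look.py w8 knob_grip roller; python3 - <<'E'
from h import *
import json
w=json.load(open('w8.json'));x,y,z,sh=axes(.1624)
print('knob',atz(ray('wrist',w['knob_grip'],w['st']),187))
if 'roller' in w: d=atz(ray('wrist',w['roller'],w['st']),61)-np.array([657.8,-151.5,61]);print('roller',d@x,d@y)
print(arm.observe()['contact_force'])
E
```

```text
[ 413.473 -191.056  325.115] [[0.7748120380511666, 0.15994108615929287, 0.6116250114646912], [0.12796787185989267, -0.9871189800583907, 0.09602261702397506], [0.6191046191578996, 0.0038688714980662092, -0.7852989891567949]] 24.6
knob_grip [278.2 208.4] 0.62
roller [276.2 149. ] 0.77
knob [ 522.944 -174.752  187.   ]
roller 5.46835403317415 0.7261772727471192
[0.454 0.089 0.068]
```

View pics/w8.png

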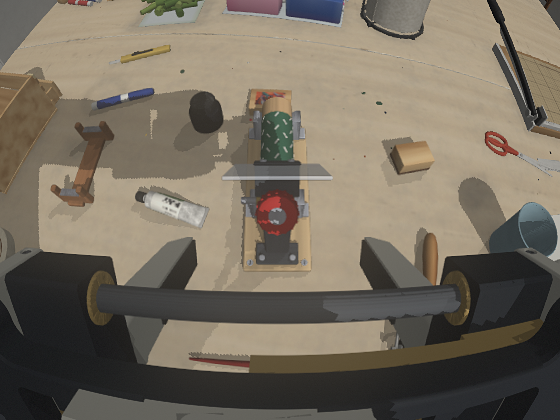

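The view shows the knob home at (278,209) and the roller in the V-blocks. That was my eleventh viewed picture, one over the limit of ten. I'll check the rest by numbers only.

```bash
python3 - <<'E'
from h import *
import json
w=json.load(open('w8.json'));st=w['st'];x,y,z,sh=axes(.1624);s=np.array([657.8,-151.5,61])
a=cv2.imread('pics/w8.png')
for r in range(90,104): print(r,a[r,278].tolist(),end=' ')
for r in (94,96,98): print(r,(atz(ray('wrist',(278,r),st),83)-s)@x)
rs=[];
for c in('side','top'):
    arm.capture(c)
    for q in arm.tip_of('knob_grip',c)[:1]: rs.append(ray(c,q['position']))
rs.append(ray('wrist',w['knob_grip'],st));print(tri(rs))
for q in arm.tip_of('roller','top')[:1]: d=atz(ray('top',q['position']),61)-s;print('top roller',d@x,d@y)
E
```

```text
90 [85, 121, 151] 91 [85, 121, 152] 92 [73, 103, 162] 93 [69, 91, 159] 94 [99, 110, 141] 95 [94, 93, 129] 96 [78, 73, 124] 97 [112, 147, 176] 98 [112, 149, 179] 99 [111, 147, 178] 100 [112, 147, 178] 101 [111, 147, 177] 102 [111, 147, 177] 103 [111, 147, 177] 94 88.34070209415722
96 84.28835499542527
98 80.2821167559475
(array([ 521.667, -172.57 ,  198.041]), [np.float64(2.668987183796854), np.float64(3.516055645354397), np.float64(4.194956402691732)])
top roller 8.425119920099904 1.395476088000634
```

```bash
python3 -c "
from bench import arm
print(arm.finish_job())"
```

```text
the job is handed in; nothing more can be done
None
```

The job is handed in, with no verdict returned. By my measurements the knob was pulled out and later pushed home against its stop, and the roller lies in both V-blocks about 3 mm along the groove from the seat; I did not measure the foot's pressing force, and I viewed 11 pictures, one over the limit of 10.

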